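# Stow the service-van bench for the road

## Robot

A 6-joint arm with a two-finger parallel gripper is mounted at the origin on the work surface. World frame = base frame: x ahead of the robot, y to its left, z up, the work surface at z = 0. Lengths are in m, angles in rad, forces in N, time in s.
With the tool pointing down it reaches from about 0.225 to 0.875 m from the base axis. Payload 3.4 kg.
Tool frame: the origin (TCP) lies midway between the tips of the shut fingers; the grasp point (between the pads) lies 19 mm behind it (pinch_z is the distance from the TCP to the grasp point, in m); z points along the fingers, y is the line along which they close (so a half turn about z gives the same grasp; the last joint's range is limited). The gripper opens to 85 mm and grips with 20 to 120 N. Pads are 22 mm wide; open, the fingers measure 114 mm over their backs; the gripper's body (76 mm by 85 mm) begins 54 mm behind the grasp point. The pads swing forward as they close: fully open they stand 13 mm farther back than shut.
Start: joints at [-1.414, 0.276, 1.505, -0, 1.361, -0.121], TCP at [0.158, -0.553, 0.201] pointing down, gripper open.
Joint ranges: [-2.89, 2.89], [-0.75, 2.08], [0.22, 2.7], [-1.18, 4.32], [0.11, 2.71], [-2.7, 2.7]. Speed limits (rad/s): [2.57, 2.57, 3.14, 3.14, 3.14, 3.14].

## Interface

Orientations are given as a unit quaternion [w, x, y, z].
In Python, from rig import get_state, get_image, sign_off, pinch_z gives the robot as it stands.
- The arm moves only by the tool send_rows, never from a script. Its argument "steps" is one flat list of numbers, 5 for each row, row after row: the gripper's target within -1 to 1 (fully open at 1, half-way at 0, shut at -1), then the shift along the tool's x, y, z in cm, then the turn about the tool's z in degrees. In form: [gripper, x, y, z, roll, gripper, x, y, z, roll, ...]. A call has 1 to 12 rows; each row shifts and turns the commanded pose from where the row before left it, along the tool's axes as they then stand; what a row does not reach is not made up. A row lasts 1/10 s, in which the tool goes at most 50 mm and 8.59 degrees, less where a joint would pass 70% of its speed; a pose out of reach is approached as far as the arm can. A call is refused whole if a number of a shift passes 5 or a number of a turn 8.59, either way. A call with a gripper value outside its range is refused whole. The fingers move at their own pace and stop on an object; "newtons" is the grip in N (left out, the last holds). Time passes only in rows, so rows that do not move let the fingers close. It gives the time, the measured TCP pose, the force, the opening and the grip force at its end, in the units of the state.
- get_state(): the state, without advancing time (a new reading comes with each control period).
- get_image(name): name is "scene" or "top" or "wrist"; returns a dict with "color" (400x640x3 uint8, red, green, blue), "mtx" (3x3 intrinsics, pixels), "k1" (the pictures are not rectified: a ray, as slopes to the right and down, at radius r is drawn at 1 + k1 r^2 times it, then the intrinsics apply), "T" (4x4, takes a point from camera to world coordinates); the wrist camera has in their place "mount" (4x4, takes a point from camera to tool coordinates, whose origin is the TCP and whose axes are the flange's). Camera axes: x right, y down, z forward; pixel columns grow to the right and rows downward; lengths in m; the calibration is good to about 2 mm. A picture is of the moment at which its call begins: read the wrist's pose just before it. There is no depth.
- sign_off(): hands the job in; it is judged then, once.
The state is a dict: "clock": time; "qpos": joint angles; "qd": joint speeds; "effort": joint torques, N m; "position": TCP position; "ee_rot": TCP orientation; "contact_force": force on the tool from outside, world axes, zero at the start; "moment": the same for the moment, N m; "width": finger opening in m; "gripper_force": force on a finger pad.
Only numpy, scipy, OpenCV 4.12 (cv2) and the standard library are available. Lean on these libraries where they do the work, as an engineer would, in place of code of your own. Each camera call takes 0.05 s, during which the arm holds its last target. There are 200 camera calls.

## Task

Get the bench ready for the drive: first clear the chipping hammer off the squarish rubber mat and lay it lengthwise along the middle of the long narrow rubber mat, with its handle end towards the robot and its head away. Then stack the flat grey tool case, the round tin and the slim carton upright in one steady pile in the middle of the squarish mat, the widest base at the bottom and the narrowest on top, each centred on the one below. Leave the other things on the bench where they are.

Things in the scene. Friction and masses are not known exactly. Their poses are not given: they have to be found in the camera images.
- bay: squarish black rubber mat fixed to the bench, 190 (x) by 210 (y) by 3 mm thick; origin at the centre of its underside, on the bench top. At the start the hammer lies on it.
- strip: long narrow black rubber mat fixed to the bench, 280 (x) by 140 (y) by 3 mm thick, on the left or the right of the bench; origin at the centre of its underside, on the bench top. Its x axis runs lengthwise, away from the robot: its -x end is the one nearer the robot.
- hammer: chipping hammer lying flat, 225 mm long, about 0.3 kg, 20 mm thick throughout. Wooden handle 24 mm wide and 20 mm high with rounded edges; short steel cross head about 103 mm wide (y). Origin on its underside at the balance point, midway across the handle: the handle reaches 150 mm to -x of it and 55 mm to +x, the head is centred 65 mm to +x (from 54 to 76 mm). x points from the handle towards the head, z up.
- handle_end (a point): free end of the hammer's handle, 150 mm to -x of the hammer's origin and 10 mm above its underside.
- case: flat grey plastic tool case lying on the bench, about 0.7 kg, 62 mm high in all: lower shell 150 (x) by 106 (y) by 34 mm high, and centred on it a raised flat-topped lid panel 124 (x) by 60 (y) by 28 mm high with straight sides, which can be gripped across its 60 mm. Two small steel latches and a folded carrying handle (just for looks, 8 mm deep) on the +x face. Origin at the centre of its underside, z up.
- tin: round squat closed steel tin, diameter 58 mm, 46 mm high, about 0.3 kg, standing; flat on top. Origin at the centre of its underside, z up.
- slimbox: slim square cardboard carton standing on end, 38 by 38 by 70 mm high, about 0.14 kg, with a pale label. Origin at the centre of its underside, z up (the 70 mm way).
- tape: black roll of tape lying flat, outside diameter 72 mm, 24 mm high: leave alone. Origin at the centre of its underside.
- discs: stack of grinding discs, diameter 114 mm, 12 mm high: leave alone.
- pipe_end: short steel pipe offcut standing on end, diameter 48 mm, 55 mm high: leave alone.
- nut: round steel collar, diameter 38 mm, 18 mm high: leave alone.
- mug: white mug, diameter 80 mm, 90 mm high, with a side handle: leave alone.
- square: L-shaped steel welding square, legs 100 mm and 88 mm, 14 mm thick: leave alone.

How it is judged:
By the outcome, as a careful person would: the job done as asked, in the order asked, and still so for the second after the job is handed in, with the robot touching nothing.
It also fails if it takes over 72 s, if anything falls off the work surface, if the arm or the gripper's body presses on something with over 40 N, if the wrist force passes 120 N, or if a joint passes its speed limit or range.

## Working session

There is one attempt and no reset: what is moved stays moved. The work goes in short steps, Python scripts to look and compute and a tool call to move; the robot and the scene stay as the last step left them, time stands still between calls to the robot, and variables do not carry over. Pictures are saved under pics/ and viewed, at most 10 in all, crops included, and the job is handed in when it is done.

Besides the shell and the picture viewer there is one more tool, called after "Emit:" as a command line: name --argument value ..., lists and objects as JSON in quotes. send_rows: Moves the arm, as the interface text tells. Its arguments: {"type":"object","properties":{"steps":{"type":"array"},"newtons":{"type":"number"}},"required":["steps"]}

```bash
mkdir -p pics; ls; python3 - <<'E'
from rig import *
import cv2
s=get_state(); print({k:s[k] for k in('clock','position','ee_rot','width')}, pinch_z)
for n in('scene','top'):
    d=get_image(n); cv2.imwrite(f'pics/{n}0.png',d['color'][...,::-1]); print(n,d['mtx'],d['k1'],d['T'])
d=get_image('wrist');print(d['mount'],d['mtx'],d['k1'])
E
```

```text
pics
{'clock': 0.0, 'position': array([ 0.15760732, -0.5523697 ,  0.19973192]), 'ee_rot': array([-9.32903727e-04,  9.90369756e-01,  1.38444486e-01, -5.74321059e-07]), 'width': 0.08559731156927698} 0.0187
scene [[391.12934408   0.         322.74630704]
 [  0.         391.12934408 194.51380071]
 [  0.           0.           1.        ]] -0.02297375098900934 [[ 0.48456448  0.65821738 -0.57614854  1.19107717]
 [ 0.87469812 -0.37213736  0.31051083 -0.35293224]
 [-0.01002278 -0.65441857 -0.75606606  0.8669999 ]
 [ 0.          0.          0.          1.        ]]
top [[476.32365316   0.         313.27672853]
 [  0.         476.32365316 197.62010597]
 [  0.           0.           1.        ]] -0.13543931115814192 [[-0.00384945 -0.98289568  0.18412295  0.33966489]
 [-0.99998017  0.00470116  0.00418947 -0.01352676]
 [-0.0049834  -0.18410317 -0.98289429  1.44169133]
 [ 0.          0.          0.          1.        ]]
[[ 1.02760550e-04 -9.53125046e-01 -3.02576662e-01  7.89717049e-02]
 [ 9.99999712e-01 -1.29435035e-04  7.47342153e-04  3.32634499e-04]
 [-7.51474545e-04 -3.02576652e-01  9.53124758e-01 -1.74202175e-01]
 [ 0.00000000e+00  0.00000000e+00  0.00000000e+00  1.00000000e+00]] [[322.77550085   0.         311.40080923]
 [  0.         322.77550085 205.3729492 ]
 [  0.           0.           1.        ]] -0.0525037976977715
```

```bash
python3 - <<'E'
import cv2
a=cv2.imread('pics/top0.png'); b=a[40:400,:]
cv2.imwrite('pics/top1.png',cv2.resize(a,(800,500),interpolation=cv2.INTER_CUBIC))
E
```

```text
(no output)
```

View pics/top1.png

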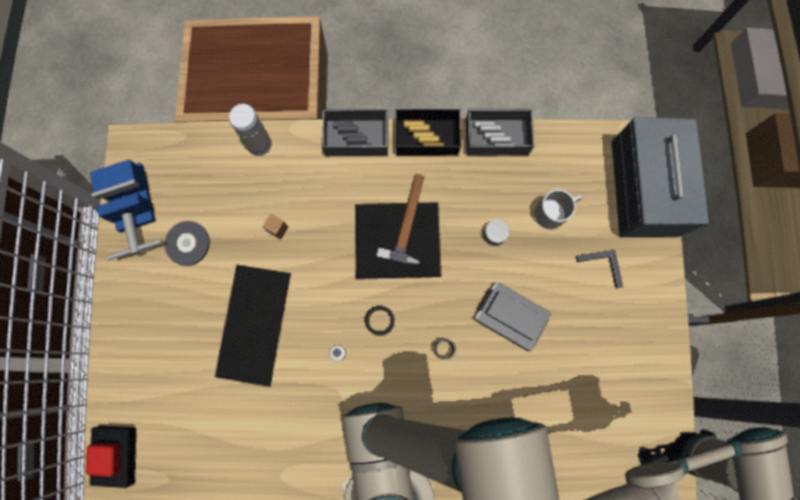

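View pics/scene0.png

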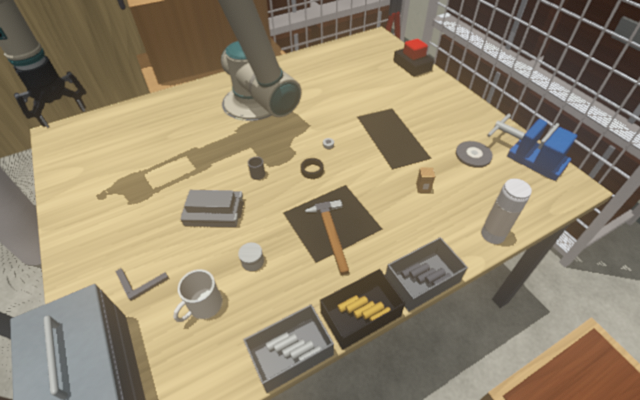

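The top view (1.25x) shows the bay around (397,240), the strip around (253,325) and the hammer from (419,178) to its head at (398,256), with the handle end away from the robot. The case is at (513,315), the tin at (497,232) and the carton at (274,225). Next, an enlarged crop.

```bash
cat > h.py <<'E'
import numpy as np, cv2
from rig import *
from scipy.spatial.transform import Rotation as R
def tcp(s=None):
    s=s or get_state(); T=np.eye(4); w,x,y,z=s['ee_rot']
    T[:3,:3]=R.from_quat([x,y,z,w]).as_matrix(); T[:3,3]=s['position']; return T
def ray(d,T,uv):
    m=d['mtx']; p=(np.atleast_2d(uv).astype(float)-[m[0,2],m[1,2]])/m[0,0]
    q=p.copy()
    for _ in range(20): q=p/(1+d['k1']*(q**2).sum(1,keepdims=True))
    v=np.c_[q,np.ones(len(q))]@T[:3,:3].T
    return T[:3,3],v
def toplane(d,T,uv,z):
    c,v=ray(d,T,uv); return c+v*((z-c[2])/v[:,2])[:,None]
def project(d,T,P):
    P=(np.atleast_2d(P)-T[:3,3])@T[:3,:3]; q=P[:,:2]/P[:,2:]
    q=q*(1+d['k1']*(q**2).sum(1,keepdims=True)); m=d['mtx']
    return q*m[0,0]+[m[0,2],m[1,2]]
def shot(name,fn=None):
    s=get_state(); d=get_image(name)
    T=d['T'] if name!='wrist' else tcp(s)@d['mount']
    if fn: cv2.imwrite('pics/'+fn,d['color'][...,::-1])
    return d,T
E
python3 - <<'E'
import cv2
a=cv2.imread('pics/top0.png')
cv2.imwrite('pics/top2.png',cv2.resize(a[135:315,170:450],(784,504),interpolation=cv2.INTER_CUBIC))
E
```

```text
(no output)
```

View pics/top2.png

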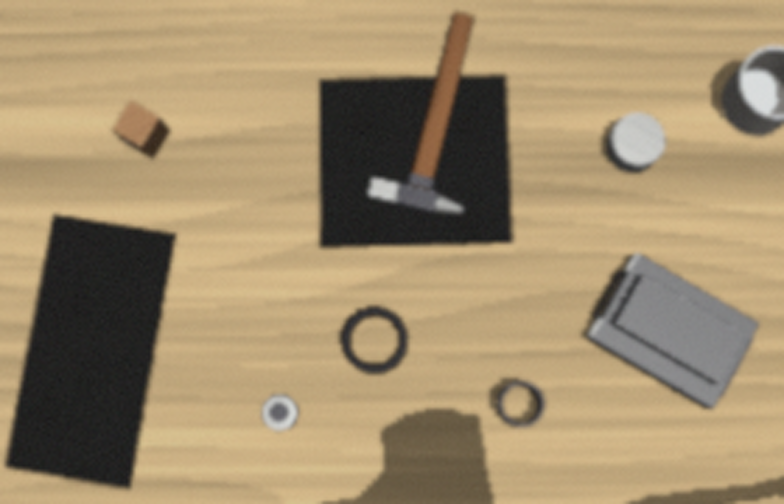

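The crop (2.8x, offset 170,135) shows these pixel positions:
- **Bay corners:** (320,80), (505,75), (512,241), (321,246).
- **Strip corners:** (54,215), (175,234), (130,488), (8,465).
- **Hammer:** handle end (462,15), head (369,187) to (463,210).
- **Tin top:** (638,139).
- **Carton top:** about (140,114).
- **Case lid:** (615,322), (638,277), (757,322), (715,385).

```bash
python3 - <<'E'
from h import *
d,T=shot('top')
f=lambda p,z: toplane(d,T,np.array(p)/2.8+[170,135]-[.32,.32],z)[:,:2].round(4)
for n,p,z in [('bay',[(320,80),(505,75),(512,241),(321,246)],.003),('strip',[(54,215),(175,234),(130,488),(8,465)],.003),
 ('ham end,head L,R,ctr',[(462,15),(369,187),(463,210),(421,196)],.018),('tin',[(638,139)],.046),('box',[(140,114)],.07),('boxcorners',[(132,100),(167,127),(147,152),(113,128)],.07),
 ('lid',[(615,322),(715,385)],.062),('shell',[(638,255),(585,335),(712,407),(757,322)],.034),('tape',[(374,340)],.02),('pipe',[(518,403)],.055)]:
    q=f(p,z); e=np.linalg.norm(q-np.roll(q,-1,0),axis=1).round(3); print(n,q.tolist(),q.mean(0).round(4),e, [round(float(np.degrees(np.arctan2(*(b-a)[::-1]))),1) for a,b in zip(q,np.roll(q,-1,0))])
E
```

```text
bay [[0.7187, 0.0836], [0.7234, -0.1226], [0.5369, -0.1268], [0.5324, 0.0811]] [ 0.6278 -0.0212] [0.206 0.187 0.208 0.186] [-88.7, -178.7, 91.2, 0.8]
strip [[0.5675, 0.3769], [0.5461, 0.2413], [0.2724, 0.284], [0.2951, 0.4178]] [0.4203 0.33  ] [0.137 0.277 0.136 0.275] [-99.0, 171.1, 80.4, -8.5]
ham end,head L,R,ctr [[0.7887, -0.0749], [0.5947, 0.0285], [0.5689, -0.0732], [0.5845, -0.0279]] [ 0.6342 -0.0369] [0.22  0.105 0.048 0.21 ] [151.9, -104.2, 71.0, -13.0]
tin [[0.6406, -0.2611]] [ 0.6406 -0.2611] [0.] [0.0]
box [[0.6652, 0.2706]] [0.6652 0.2706] [0.] [0.0]
boxcorners [[0.6806, 0.2797], [0.6509, 0.2411], [0.624, 0.2617], [0.6502, 0.299]] [0.6514 0.2704] [0.049 0.034 0.046 0.036] [-127.6, 142.6, 54.9, -32.4]
lid [[0.4435, -0.2276], [0.3773, -0.3299]] [ 0.4104 -0.2788] [0.122 0.122] [-122.9, 57.1]
shell [[0.5167, -0.2587], [0.4321, -0.1997], [0.3551, -0.3322], [0.4439, -0.3842]] [ 0.437  -0.2937] [0.103 0.153 0.103 0.145] [145.1, -120.2, -30.4, 59.9]
tape [[0.4291, 0.023]] [0.4291 0.023 ] [0.] [0.0]
pipe [[0.3613, -0.1261]] [ 0.3613 -0.1261] [0.] [0.0]
```

```bash
cat >> h.py <<'E'
def psi(T): return np.degrees(np.arctan2(T[1,0],T[0,0]))
def go(*ways):
    """shift (cm, tool axes) then roll (deg) for each way (x,y,z,psi), rolls after the shift"""
    T=tcp(); p=T[:3,3].copy(); a=psi(T); print('at',p.round(4),round(a,1))
    for x,y,z,b in ways:
        D=np.array([x,y,z])-p; c,s=np.cos(np.radians(a)),np.sin(np.radians(a))
        print('shift',(100*np.array([D[0]*c+D[1]*s,D[0]*s-D[1]*c,-D[2]])).round(2),'len',round(100*np.linalg.norm(D),1),'roll',round(a-b,1))
        p=np.array([x,y,z]);a=b
E
python3 -c "
from h import *
go((.66,-.03,.24,-13.5),(.643,-.04,.1,-13.5))"
```

```text
at [ 0.1576 -0.5526  0.2001] 15.9
shift [ 62.64 -36.48  -3.99] len 72.6 roll 29.4
shift [-1.42  1.37 14.  ] len 14.1 roll 0.0
```

Emit:
send_rows --steps '[1, 3.5, -2, -0.4, 0, 1, 3.5, -2, -0.4, 0, 1, 3.5, -2, -0.4, 0, 1, 3.5, -2, -0.4, 0, 1, 3.5, -2, -0.4, 0, 1, 3.5, -2, -0.4, 0, 1, 3.5, -2, -0.4, 0, 1, 3.5, -2, -0.4, 0, 1, 3.5, -2, -0.4, 0, 1, 3.5, -2, -0.4, 0, 1, 3.5, -2, 0, 0, 1, 3.5, -2, 0, 0]' --newtons 40

```text
clock: 1.4
position: [0.4967, -0.2057, 0.2407]
ee_rot: [0.0, 0.99, 0.139, 0.0]
contact_force: [0.7, -0.1, -0.1]
width: 0.0856
gripper_force: 0.0
```

Emit:
send_rows --steps '[1, 3.5, -2, 0, 0, 1, 3.5, -2, 0, 0, 1, 3.5, -2, 0, 0, 1, 3.5, -2, 0, 0, 1, 3.5, -2, 0, 0, 1, 3.1, -2.4, 0, 0, 1, 0, 0, 0, 7.35, 1, 0, 0, 0, 7.35, 1, 0, 0, 0, 7.35, 1, 0, 0, 0, 7.35, 1, 0, 0, 0, 0]'

```text
clock: 2.5
position: [0.6597, -0.0311, 0.2402]
ee_rot: [0.0, 0.993, -0.117, -0.0]
contact_force: [-0.1, -0.2, -0.7]
width: 0.0852
gripper_force: 0.0
```

```bash
python3 -c "
from h import *
print(get_state()['qpos'].round(2))
d,T=shot('wrist','w0.png')
go((.643,-.04,.1,-13.5),(.643,-.04,.006,-13.5))
a=cv2.imread('pics/w0.png'); cv2.imwrite('pics/w0.png',cv2.resize(a,(800,500)))"
```

```text
[-0.15  0.39  1.24 -0.    1.52  1.65]
at [ 0.6597 -0.0312  0.2403] -13.3
shift [-1.43  1.24 14.03] len 14.2 roll 0.2
shift [ 0.  -0.   9.4] len 9.4 roll 0.0
```

View pics/w0.png

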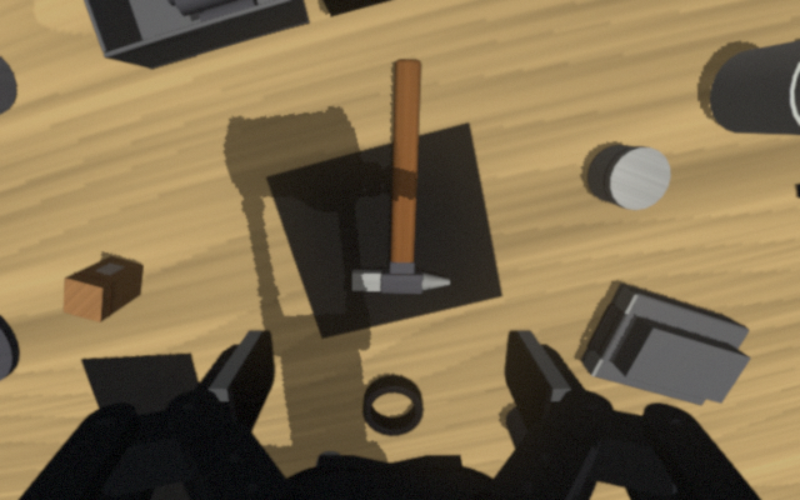

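The wrist view (1.25x) shows the hammer handle from (407,60) to the head at (402,282), head tips at (352,280) and (450,282). The bay corners are (267,177), (470,124), (501,297), (322,338), and the tin top is at (640,178).

```bash
python3 - <<'E'
from h import *
d,T=shot('wrist')
f=lambda p,z: toplane(d,T,np.array(p)/1.25,z)[:,:2].round(4)
for n,p,z in [('bay',[(267,177),(470,124),(501,297),(322,338)],.003),('ham',[(407,60),(404,200),(402,263),(352,281),(450,282)],.02),('tin',[(640,178)],.046),
 ('box top',[(64,283),(100,275),(140,258),(105,320)],.07)]:
    q=f(p,z); print(n,q.tolist(),q.mean(0).round(4))
E
```

```text
bay [[0.7205, 0.082], [0.7235, -0.127], [0.5352, -0.1289], [0.532, 0.0786]] [ 0.6278 -0.0238]
ham [[0.7915, -0.0785], [0.6683, -0.0479], [0.6051, -0.0315], [0.5978, 0.0238], [0.573, -0.0758]] [ 0.6471 -0.042 ]
tin [[0.6436, -0.2648]] [ 0.6436 -0.2648]
box top [[0.676, 0.283], [0.6752, 0.2437], [0.6816, 0.1985], [0.6311, 0.2599]] [0.666  0.2463]
```

```bash
python3 -c "
from h import *
go((.645,-.0415,.006,-14))"
```

```text
at [ 0.6598 -0.0313  0.2403] -13.3
shift [-1.2   1.34 23.43] len 23.5 roll 0.7
```

Emit:
send_rows --steps '[1, -0.6, 0.7, 3, 0.7, 1, -0.6, 0.65, 4, 0, 1, 0, 0, 4, 0, 1, 0, 0, 4, 0, 1, 0, 0, 4, 0, 1, 0, 0, 2.4, 0, 1, 0, 0, 2, 0, -1, 0, 0, 0, 0, -1, 0, 0, 0, 0, -1, 0, 0, 0, 0, -1, 0, 0, 0, 0, -1, 0, 0, 0, 0]' --newtons 60

```text
clock: 3.8
position: [0.6458, -0.0417, 0.0079]
ee_rot: [0.0, 0.992, -0.123, 0.001]
contact_force: [0.7, 0.0, 1.1]
width: 0.0126
gripper_force: 0.0
```

```bash
python3 -c "
from h import *
s=get_state();print(s['width'],s['gripper_force'],s['position'],s['contact_force'])
d,T=shot('wrist'); 
e,T=shot('scene')
a=cv2.resize(d['color'][200:,100:540],(660,300));b=cv2.resize(e['color'][140:300,240:420],(338,300))
cv2.imwrite('pics/w1.png',np.hstack([cv2.resize(a,(460,300)),b])[...,::-1])"
```

```text
0.012582131769482825 0.0 [ 0.64577294 -0.04167009  0.00787286] [0.7222009  0.00380581 1.14841161]
```

View pics/w1.png

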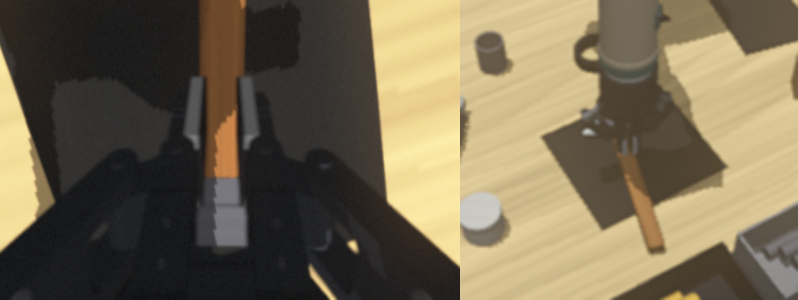

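The handle lies between the pads (about 200–245 px). I'll let the fingers finish closing.

Emit:
send_rows --steps '[-1, 0, 0, 0, 0, -1, 0, 0, 0, 0, -1, 0, 0, 0, 0]' --newtons 60

```text
clock: 4.2
position: [0.645, -0.0415, 0.0066]
ee_rot: [0.0, 0.992, -0.123, -0.0]
contact_force: [0.0, -0.5, 1.2]
width: 0.0
gripper_force: 0.0
```

```bash
python3 -c "
from h import *
s=get_state();print(s['width'],s['gripper_force'],s['position'],s['effort'].round(1))
d,T=shot('wrist'); 
e,T=shot('scene')
a=cv2.resize(d['color'][200:,100:540],(460,300));b=cv2.resize(e['color'][140:300,240:420],(338,300))
cv2.imwrite('pics/w2.png',np.hstack([a,b])[...,::-1])"
```

```text
3.731218313723315e-05 0.0 [ 0.64496131 -0.04153626  0.00659061] [  0.  -51.8 -19.9  -0.    0.   -0. ]
```

View pics/w2.png

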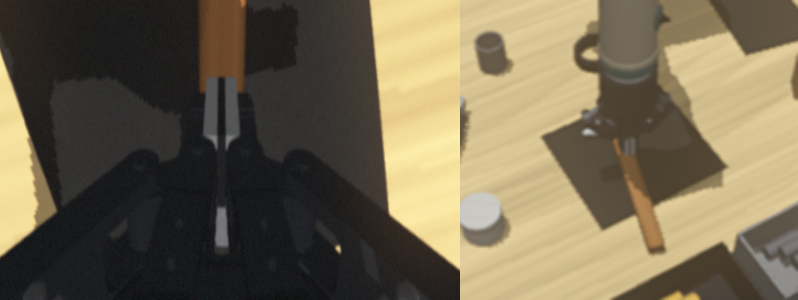

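```bash
python3 -c "
from h import *
d,T=shot('wrist'); M=d['mount']
for z in(-.04,-.03,-.019,-.01,0,.01): print(z,project(d,M,[0,0,z])[0].round(1), project(d,M,[.011,0,z])[0].round(1))
e,E=shot('scene')
for z in (0,.007,.015,.023,.03,.04): print(z,project(e,E,[.645,-.0415,z])[0].round(1),project(e,E,[.655,-.044,z])[0].round(1))
"
```

```text
-0.04 [312. 279.] [312. 258.]
-0.03 [311.9 268.6] [312.  248.6]
-0.019 [311.9 258.6] [311.9 239.6]
-0.01 [311.9 251.2] [311.9 233. ]
0 [311.9 243.8] [311.9 226.3]
0.01 [311.9 237. ] [311.9 220.3]
0 [328.8 228.3] [329.8 231.2]
0.007 [328.8 226.7] [329.8 229.7]
0.015 [328.8 225. ] [329.8 228. ]
0.023 [328.8 223.2] [329.8 226.2]
0.03 [328.8 221.6] [329.8 224.6]
0.04 [328.8 219.4] [329.9 222.4]
```

The fingers shut above the handle: their visible ends sit about 3 cm behind the nominal TCP. I'll probe gently downwards with the fingers shut to find the true offset.

Emit:
send_rows --steps '[-1, 0, 0, 0.4, 0, -1, 0, 0, 0.4, 0, -1, 0, 0, 0, 0]'

```text
clock: 4.7
position: [0.6443, -0.0414, -0.0023]
ee_rot: [0.0, 0.992, -0.123, -0.001]
contact_force: [-0.4, -0.9, -0.2]
width: 0.0005
gripper_force: 0.0
```

Emit:
send_rows --steps '[-1, 0, 0, 0.3, 0, -1, 0, 0, 0.3, 0, -1, 0, 0, 0, 0]'

```text
clock: 5.0
position: [0.6451, -0.0415, -0.0075]
ee_rot: [0.0, 0.992, -0.123, 0.0]
contact_force: [0.4, -0.1, 0.6]
width: -0.0003
gripper_force: 0.0
```

Emit:
send_rows --steps '[-1, 0, 0, 0.2, 0, -1, 0, 0, 0.2, 0, -1, 0, 0, 0, 0]'

```text
clock: 5.3
position: [0.6452, -0.0416, -0.0077]
ee_rot: [0.0, 0.992, -0.123, 0.001]
contact_force: [-4.2, 0.6, 20.3]
width: -0.0001
gripper_force: 9.8
```

Emit:
send_rows --steps '[1, 0, 0, -2, 0, 1, 0, 0, 0, 0, 1, 0, 0, 0, 0, 1, 0, 0, 0, 0, 1, 0, 0, 1.6, 0, 1, 0, 0, 1.6, 0, 1, 0, 0, 0, 0, -1, 0, 0, 0, 0, -1, 0, 0, 0, 0, -1, 0, 0, 0, 0, -1, 0, 0, 0, 0, -1, 0, 0, 0, 0]' --newtons 60

```text
clock: 6.5
position: [0.6456, -0.0417, -0.0225]
ee_rot: [0.0, 0.992, -0.123, 0.001]
contact_force: [-1.4, -0.4, 5.1]
width: 0.0224
gripper_force: 61.5
```

Emit:
send_rows --steps '[-1, 0, 0, -2, 0, -1, 0, 0, -5, 0, -1, 0, 0, -5, -8.4, -1, 0, 0, 0, -8.4, -1, 0, 0, 0, -8.4, -1, 0, 0, 0, -8.4, -1, 0, 0, 0, -8.4, -1, 0, 0, 0, -8.4, -1, 0, 0, 0, -8.4, -1, 0, 0, 0, -8.4, -1, 0, 0, 0, -8.4, -1, 0, 0, 0, -8.4]'

```text
clock: 7.7
position: [0.6442, -0.0413, 0.0959]
ee_rot: [-0.001, 0.818, 0.575, -0.001]
contact_force: [0.1, 0.2, -2.0]
width: 0.0226
gripper_force: 60.5
```

Emit:
send_rows --steps '[-1, 0, 0, 0, -8.4, -1, 0, 0, 0, -8.4, -1, 0, 0, 0, -8.4, -1, 0, 0, 0, -8.4, -1, 0, 0, 0, -8.4, -1, 0, 0, 0, -8.4, -1, 0, 0, 0, -8.4, -1, 0, 0, 0, -8.4, -1, 0, 0, 0, -8.4, -1, 0, 0, 0, -8.4, -1, 0, 0, 0, -8.4, -1, 0, 0, 0, -8.4]'

```text
clock: 8.9
position: [0.6442, -0.0413, 0.0958]
ee_rot: [-0.001, 0.079, 0.997, 0.0]
contact_force: [-1.1, 0.0, -3.5]
width: 0.022
gripper_force: 60.5
```

```bash
python3 -c "
from h import *
print(get_state()['qpos'].round(2))
go((.457,.323,.10,171.2))"
```

```text
[-0.17  0.45  1.5  -0.    1.19 -1.58]
at [ 0.6442 -0.0413  0.0958] 171.0
shift [24.21 33.04 -0.42] len 41.0 roll -0.2
```

Emit:
send_rows --steps '[-1, 2.4, 3.3, 0, 0, -1, 2.4, 3.3, 0, 0, -1, 2.4, 3.3, 0, 0, -1, 2.4, 3.3, 0, 0, -1, 2.4, 3.3, 0, 0, -1, 2.4, 3.3, 0, 0, -1, 2.4, 3.3, 0, 0, -1, 2.4, 3.3, 0, 0, -1, 2.4, 3.3, 0, 0, -1, 2.6, 3.3, 0, 0, -1, 0, 0, 0, -0.2, -1, 0, 0, 0, 0]'

```text
clock: 10.1
position: [0.4589, 0.324, 0.0961]
ee_rot: [-0.0, 0.079, 0.997, -0.001]
contact_force: [-0.6, -0.3, -3.3]
width: 0.0225
gripper_force: 60.5
```

```bash
python3 -c "
from h import *
d,T=shot('wrist','w3.png'); t=tcp(); print(t[:3,3].round(4),psi(t))
a=cv2.imread('pics/w3.png'); cv2.imwrite('pics/w3.png',cv2.resize(a,(800,500),interpolation=cv2.INTER_CUBIC))
np.savez('w3.npz',T=T,t=t)"
```

```text
[0.4596 0.3232 0.0962] 170.88210514777234
```

View pics/w3.png

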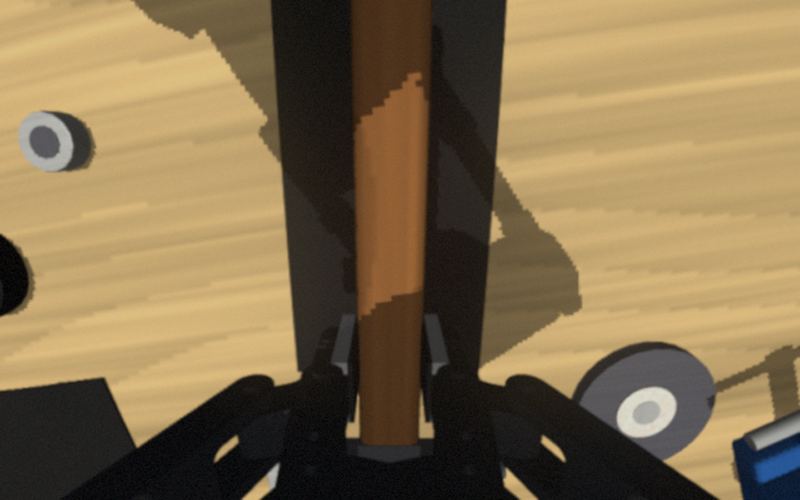

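The held handle runs along column 390. The strip edges go from (272,0) and (507,0) to the far corners at about (299,370) and (481,366), so the strip's midline is near 390 too.

```bash
python3 -c "
from h import *
d,_=shot('wrist'); z=np.load('w3.npz'); T,t=z['T'],z['t']
q=toplane(d,T,np.array([(272,0),(507,0),(299,370),(481,366)])/1.25,.003)
q=np.linalg.inv(t)@np.c_[q,np.ones(4)].T; print(q.T[:,:3].round(4))
# handle edge points at top of handle, hammer underside ~ 30+? : tool z of handle top = -0.0305-0.0... 
"
```

```text
[[ 0.151  -0.0688  0.0933]
 [ 0.1512  0.0702  0.0932]
 [-0.1002 -0.0686  0.0933]
 [-0.0963  0.0714  0.0931]]
```

Emit:
send_rows --steps '[-1, 0.4, 0.1, 3, 0, -1, 0, 0, 4, 0, -1, 0, 0, 2.5, 0, -1, 0, 0, 1.4, 0, -1, 0, 0, 0.5, 0, -1, 0, 0, 0.5, 0, -1, 0, 0, 0, 0]'

```text
clock: 10.9
position: [0.4573, 0.3248, -0.0219]
ee_rot: [0.001, 0.081, 0.997, 0.0]
contact_force: [0.5, -0.1, -3.0]
width: 0.0226
gripper_force: 60.5
```

Emit:
send_rows --steps '[-1, 0, 0, 0.15, 0, -1, 0, 0, 0, 0, 0.3, 0, 0, 0, 0, 1, 0, 0, 0, 0, 1, 0, 0, 0, 0, 1, 0, 0, 0, 0, 1, 0, 0, -2, 0, 1, 0, 0, -5, 0, 1, 0, 0, -5, 0, 1, 0, 0, -5, 0, 1, 0, 0, 0, 0]'

```text
clock: 12.0
position: [0.4609, 0.3278, 0.1537]
ee_rot: [0.007, 0.08, 0.997, 0.004]
contact_force: [0.9, -0.2, -0.3]
width: 0.0856
gripper_force: 0.0
```

```bash
python3 -c "
from h import *
d,T=shot('wrist'); t=tcp(); print(t[:3,3].round(4),psi(t),get_state()['qpos'].round(2))
e,E=shot('top')
a=cv2.resize(d['color'],(448,280));b=cv2.resize(e['color'][135:315,170:450],(784,504),interpolation=cv2.INTER_CUBIC)
b[:180,:0]=0
c=np.zeros((600,784,3),np.uint8); c[:504]=b; 
cv2.imwrite('pics/m1.png',c[:504,:,::-1])"
```

```text
[0.4587 0.3266 0.1501] 170.8267143617855 [ 0.5   0.29  1.62 -0.    1.23 -0.92]
```

View pics/m1.png

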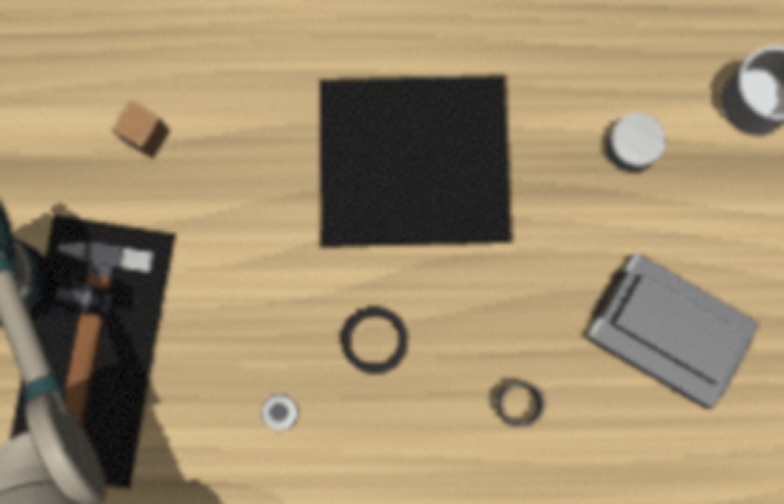

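The hammer lies along the strip with its head at (106,253), between strip edges at about 48 and 172. Next I fly over the carton, tin and case at tool yaw 59° and take close views.

Emit:
send_rows --steps '[1, 0, 0, -3, 8, 1, 0, 0, -3, 8, 1, 0, 0, -4, 8, 1, 0, 0, 0, 8, 1, 0, 0, 0, 8, 1, 0, 0, 0, 8, 1, 0, 0, 0, 8, 1, 0, 0, 0, 8, 1, 0, 0, 0, 8, 1, 0, 0, 0, 8, 1, 0, 0, 0, 8, 1, 0, 0, 0, 8]'

```text
clock: 13.3
position: [0.4551, 0.3245, 0.2431]
ee_rot: [-0.0, 0.796, 0.605, -0.003]
contact_force: [-0.6, -0.7, -0.7]
width: 0.0852
gripper_force: 0.0
```

```bash
python3 -c "
from h import *
T=tcp(); p=psi(T)-16
go((T[0,3],T[1,3],.25,59),(.68,.30,.25,59),(.663,-.23,.25,59),(.457,-.26,.25,59))"
```

```text
at [0.4551 0.3245 0.2431] 74.5
shift [ 0.    0.   -0.69] len 0.7 roll 15.5
shift [ 9.48 20.54 -0.  ] len 22.6 roll 0
shift [-46.31  25.84  -0.  ] len 53.0 roll 0
shift [-13.18 -16.11  -0.  ] len 20.8 roll 0
```

Emit:
send_rows --steps '[1, 0, 0, -0.7, 7.75, 1, 0, 0, 0, 7.75, 1, 1.9, 4.1, 0, 0, 1, 1.9, 4.1, 0, 0, 1, 1.9, 4.1, 0, 0, 1, 1.9, 4.1, 0, 0, 1, 1.9, 4.1, 0, 0, 1, 0, 0, 0, 0, 1, 0, 0, 0, 0]'

```text
clock: 14.2
position: [0.6808, 0.3015, 0.2484]
ee_rot: [-0.001, 0.869, 0.494, -0.004]
contact_force: [-0.0, -0.4, -0.2]
width: 0.0855
gripper_force: 0.0
```

```bash
cat >> h.py <<'E'
def keep(n):
    d,T=shot('wrist'); np.savez(n,T=T,t=tcp(),c=d['color']); print(tcp()[:3,3].round(3),psi(tcp()))
E
python3 -c "
from h import *
keep('box')"
```

```text
[0.68  0.302 0.25 ] 59.29941170947168
```

Emit:
send_rows --steps '[1, -3.9, 2.2, 0, 0, 1, -3.9, 2.2, 0, 0, 1, -3.9, 2.2, 0, 0, 1, -3.9, 2.2, 0, 0, 1, -3.9, 2.2, 0, 0, 1, -3.9, 2.2, 0, 0, 1, -3.9, 2.2, 0, 0, 1, -3.9, 2.2, 0, 0, 1, -3.9, 2.2, 0, 0, 1, -3.9, 2.2, 0, 0, 1, -3.9, 2.2, 0, 0, 1, -3.4, 1.7, 0, 0]'

```text
clock: 15.45
position: [0.666, -0.2288, 0.2533]
ee_rot: [-0.0, 0.869, 0.495, -0.0]
contact_force: [0.9, -0.2, -0.5]
width: 0.0853
gripper_force: 0.0
```

Emit:
send_rows --steps '[1, 0, 0, 0, 0, 1, 0, 0, 0, 0]'

```text
clock: 15.65
position: [0.6663, -0.2274, 0.253]
ee_rot: [-0.001, 0.869, 0.494, -0.0]
contact_force: [0.3, 0.6, -0.1]
width: 0.0855
gripper_force: 0.0
```

```bash
python3 -c "
from h import *
keep('tin')"
```

```text
[ 0.667 -0.226  0.253] 59.351931063395575
```

Emit:
send_rows --steps '[1, -2.6, -3.2, 0, 0, 1, -2.6, -3.2, 0, 0, 1, -2.6, -3.2, 0, 0, 1, -2.6, -3.2, 0, 0, 1, -2.8, -3.3, 0, 0, 1, 0, 0, 0, 0, 1, 0, 0, 0, 0]'

```text
clock: 16.4
position: [0.4615, -0.2577, 0.254]
ee_rot: [0.001, 0.869, 0.495, 0.001]
contact_force: [0.3, 0.1, -0.6]
width: 0.0852
gripper_force: 0.0
```

```bash
python3 -c "
from h import *
keep('case')
L=[np.load(n+'.npz')['c'] for n in('box','tin','case')]
S=[cv2.resize(a[40:340,120:520],(400,300)) for a in L]
g=np.vstack([np.hstack([S[0],S[1]]),np.hstack([S[2],np.zeros_like(S[2])])])
b=cv2.resize(L[0][130:280,220:420],(400,300),interpolation=cv2.INTER_CUBIC); g[300:,400:]=b
cv2.imwrite('pics/m2.png',g[...,::-1])"
```

```text
[ 0.462 -0.258  0.254] 59.40543394229252
```

View pics/m2.png

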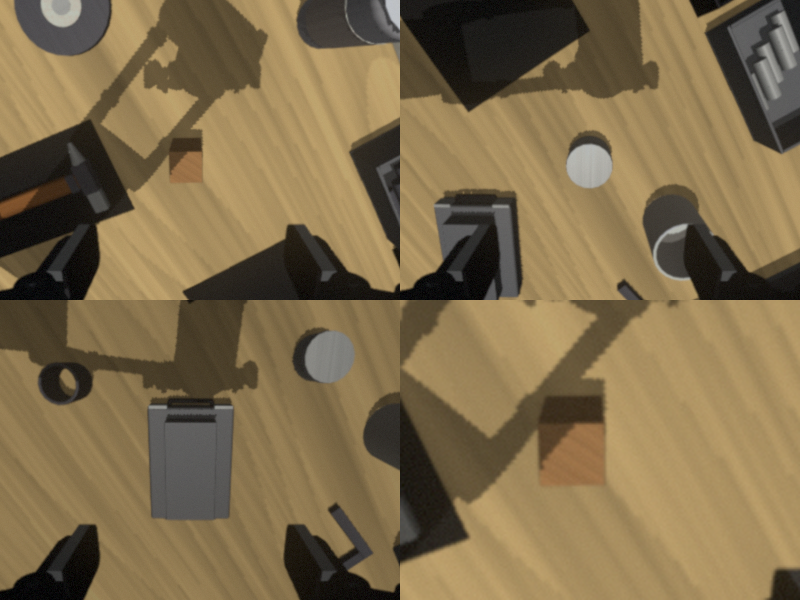

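The carton is square to the tool, with its top-face centre at image (306,207). The tin top is centred at (309,206). The case lid runs from (286,164) to (336,164) along its far edge and ends near row 259, with its latch face towards tool +x.

```bash
python3 -c "
from h import *
d,_=shot('wrist')
def f(n,p,z):
    k=np.load(n+'.npz'); q=toplane(d,k['T'],p,z); l=(np.linalg.inv(k['t'])@np.c_[q,np.ones(len(q))].T).T
    print(n,q[:,:2].round(4).tolist(),l[:,:2].round(4).tolist())
f('box',[(306.2,207.5),(289.5,192),(322.5,192),(323,223),(290,223)],.07)
f('tin',[(309,206),(286.5,206),(331.5,206)],.046)
f('case',[(286,164),(336,164),(285,259),(336,259)],.062)
f('case',[(269,145),(353,145),(271,258),(350,258)],.034)
go((.437,-.296,.25,59.4))
"
```

```text
box [[0.6572, 0.272], [0.6504, 0.2975], [0.6826, 0.2784], [0.6642, 0.2456], [0.6311, 0.2653]] [[-0.0367, -0.0036], [-0.0182, -0.0224], [-0.0182, 0.015], [-0.0558, 0.0159], [-0.0558, -0.0226]]
tin [[0.6426, -0.2641], [0.6186, -0.2499], [0.6666, -0.2784]] [[-0.0448, -0.0013], [-0.0448, -0.0292], [-0.0449, 0.0266]]
case [[0.4441, -0.2339], [0.4934, -0.2631], [0.3792, -0.3355], [0.4344, -0.3683]] [[0.0114, -0.0284], [0.0113, 0.0289], [-0.1092, -0.0326], [-0.1093, 0.0316]]
case [[0.4343, -0.2069], [0.522, -0.2588], [0.3543, -0.3357], [0.4463, -0.3903]] [[0.0296, -0.0507], [0.0295, 0.0512], [-0.122, -0.054], [-0.1222, 0.053]]
at [ 0.4628 -0.2583  0.2535] 59.4
shift [-4.56 -0.31  0.35] len 4.6 roll 0.0
```

Emit:
send_rows --steps '[1, -2.4, 0, 3, 0, 1, -2.3, 0, 4, 0, 1, 0, 0, 5, 0, 1, 0, 0, 5, 0, 1, 0, 0, 4, 0, 1, 0, 0, 2.5, 0, 1, 0, 0, 1, 0, 1, 0, 0, 0.5, 0, 1, 0, 0, 0, 0]'

```text
clock: 17.4
position: [0.4388, -0.3001, 0.0033]
ee_rot: [0.0, 0.869, 0.495, 0.0]
contact_force: [0.2, 0.0, 1.0]
width: 0.0856
gripper_force: 0.0
```

Emit:
send_rows --steps '[1, 0, 0, 0.4, 0, -1, 0, 0, 0, 0, -1, 0, 0, 0, 0, -1, 0, 0, 0, 0, -1, 0, 0, 0, 0, -1, 0, 0, 0, 0]' --newtons 100

```text
clock: 18.0
position: [0.4375, -0.2998, 0.0004]
ee_rot: [0.0, 0.869, 0.495, -0.0]
contact_force: [-1.0, 1.5, 5.7]
width: 0.0584
gripper_force: 110.0
```

Emit:
send_rows --steps '[-1, 0, 0, -1, 0, -1, 0, 0, -2, 0, -1, 0, 0, -4, 0, -1, 0, 0, -4, 0, -1, 0, 0, 0, -8, -1, 0, 0, 0, -8, -1, 0, 0, 0, -8, -1, 0, 0, 0, -7.6, -1, 0, 0, 0, 0]'

```text
clock: 18.9
position: [0.4372, -0.2995, 0.1091]
ee_rot: [-0.0, 0.702, 0.713, -0.0]
contact_force: [-0.2, -0.9, -5.4]
width: 0.0583
gripper_force: 109.4
```

```bash
python3 -c "
from h import *
go((.628,-.0235,.10,91),)"
```

```text
at [ 0.4372 -0.2995  0.1091] 90.9
shift [27.3  19.51  0.91] len 33.6 roll -0.1
```

Emit:
send_rows --steps '[-1, 3.4, 2.4, 0, 0, -1, 3.4, 2.4, 0, 0, -1, 3.4, 2.4, 0, 0, -1, 3.4, 2.4, 0, 0, -1, 3.4, 2.4, 0, 0, -1, 3.4, 2.5, 0, 0, -1, 3.4, 2.5, 0, 0, -1, 3.5, 2.5, 0, 0, -1, 0, 0, 3, 0, -1, 0, 0, 3, 0, -1, 0, 0, 0, 0]'

```text
clock: 20.0
position: [0.6237, -0.0226, 0.0444]
ee_rot: [-0.005, 0.702, 0.712, -0.003]
contact_force: [-2.5, 0.6, -6.7]
width: 0.0585
gripper_force: 109.7
```

```bash
python3 -c "
from h import *
go((.628,-.0235,.0034,91),)"
```

```text
at [ 0.6237 -0.0226  0.0444] 90.8
shift [-0.1   0.43  4.1 ] len 4.1 roll -0.2
```

Emit:
send_rows --steps '[-1, 0, 0, 2, -0.2, -1, 0, 0, 1.2, 0, -1, 0, 0, 0, 0, -1, 0, 0, 0, 0]'

```text
clock: 20.4
position: [0.6286, -0.0241, 0.0178]
ee_rot: [0.0, 0.701, 0.714, 0.0]
contact_force: [-0.3, -0.9, -5.6]
width: 0.0581
gripper_force: 110.1
```

```bash
python3 -c "
from h import *
go((.628,-.0235,.0034,91),)"
```

```text
at [ 0.6286 -0.0241  0.0178] 91.1
shift [ 0.06 -0.06  1.44] len 1.4 roll 0.1
```

Emit:
send_rows --steps '[-1, 0, 0, 0.9, 0, -1, 0, 0, 0.4, 0, -1, 0, 0, 0.2, 0, -1, 0, 0, 0, 0]'

```text
clock: 20.8
position: [0.6283, -0.0239, 0.0034]
ee_rot: [0.0, 0.7, 0.714, -0.0]
contact_force: [-2.6, 0.2, 3.6]
width: 0.0587
gripper_force: 110.9
```

Emit:
send_rows --steps '[0.6, 0, 0, 0, 0, 1, 0, 0, 0, 0, 1, 0, 0, 0, 0, 1, 0, 0, 0, 0, 1, 0, 0, -3, 0, 1, 0, 0, -5, 0, 1, 0, 0, -5, 0, 1, 2, 0, -5, 0, 1, 2.7, 0, -5, 0, 1, 0, 0, -2, 0, 1, 0, 0, 0, 0, 1, 0, 0, 0, 0]'

```text
clock: 22.0
position: [0.6272, 0.0185, 0.2421]
ee_rot: [0.0, 0.7, 0.714, -0.0]
contact_force: [0.0, -0.4, -0.9]
width: 0.0855
gripper_force: 0.0
```

```bash
python3 -c "
from h import *
keep('bay2'); k=np.load('bay2.npz'); d,_=shot('wrist'); g=cv2.cvtColor(k['c'],cv2.COLOR_RGB2GRAY)
def prof(P0,P1,n):
    P=np.linspace(P0,P1,n); u=project(d,k['T'],P)
    v=cv2.remap(g,u[:,:1].astype(np.float32),u[:,1:].astype(np.float32),cv2.INTER_LINEAR)[:,0]
    return P,v
for z,off in((.065,0),(.037,.041),(.037,-.041)):
    P,v=prof([.6283+off,-.0239-.10,z],[.6283+off,-.0239+.10,z],101); print(z,off,v.tolist())
P,v=prof([.6283-.08,-.0239,.065],[.6283+.08,-.0239,.065],81); print('x',v.tolist())
go((.643,-.2645,.2,91))
"
```

```text
[0.627 0.018 0.241] 91.10002989834317
0.065 0 [154, 154, 154, 153, 155, 155, 154, 155, 155, 155, 155, 154, 156, 155, 143, 96, 52, 48, 54, 89, 115, 117, 116, 117, 117, 118, 118, 119, 118, 119, 118, 118, 121, 121, 121, 120, 121, 122, 122, 123, 123, 122, 124, 124, 122, 124, 123, 123, 124, 126, 127, 127, 126, 125, 125, 127, 127, 127, 128, 127, 128, 130, 127, 129, 128, 130, 130, 129, 130, 131, 129, 131, 129, 130, 132, 132, 133, 132, 134, 132, 126, 56, 45, 56, 88, 102, 66, 64, 59, 46, 40, 33, 32, 34, 30, 32, 36, 34, 35, 33, 36]
0.037 0.041 [171, 172, 172, 172, 171, 170, 168, 142, 88, 53, 48, 47, 50, 72, 104, 112, 113, 113, 112, 115, 115, 112, 115, 116, 115, 117, 116, 116, 115, 116, 116, 115, 117, 116, 118, 117, 117, 117, 118, 118, 118, 117, 118, 119, 119, 118, 119, 120, 120, 120, 119, 120, 122, 121, 120, 121, 123, 120, 121, 120, 122, 122, 121, 122, 122, 124, 124, 123, 123, 123, 124, 123, 123, 123, 123, 122, 96, 65, 62, 63, 64, 65, 63, 64, 65, 65, 65, 81, 94, 69, 45, 32, 31, 31, 31, 31, 35, 30, 32, 31, 30]
0.037 -0.041 [158, 160, 158, 159, 157, 158, 145, 98, 54, 47, 47, 47, 65, 100, 114, 11
[... 167 characters left out ...]
 127, 125, 126, 128, 127, 127, 128, 128, 128, 128, 128, 129, 129, 129, 130, 130, 131, 131, 130, 131, 132, 130, 132, 133, 134, 132, 132, 132, 133, 133, 134, 133, 136, 135, 134, 135, 135, 160, 142, 82, 55, 36, 33, 35, 33, 38, 36, 39, 38, 36, 42, 47]
x [107, 52, 48, 49, 48, 46, 46, 46, 44, 46, 45, 45, 47, 46, 45, 45, 53, 99, 124, 126, 125, 125, 127, 124, 125, 123, 118, 124, 128, 127, 127, 126, 125, 126, 127, 125, 126, 125, 125, 125, 127, 126, 126, 123, 123, 125, 124, 125, 123, 124, 123, 123, 123, 122, 121, 119, 111, 117, 119, 118, 119, 118, 120, 120, 112, 76, 46, 44, 46, 46, 47, 44, 47, 47, 47, 49, 47, 45, 43, 47, 73]
at [0.6264 0.0182 0.2403] 91.1
shift [-28.3    1.12   4.03] len 28.6 roll 0.1
```

Emit:
send_rows --steps '[1, -4, 0.2, 0, 0, 1, -4, 0.2, 0, 0, 1, -4, 0.2, 0, 0, 1, -4, 0.2, 0, 0, 1, -4, 0.2, 0, 0, 1, -4, 0.1, 0, 0, 1, -4.3, 0.2, 0, 0, 1, 0, 0, 4, 0, 1, 0, 0, 5, 0, 1, 0, 0, 5, 0, 1, 0, 0, 5, 0, 1, 0, 0, 0, 0]' --newtons 30

```text
clock: 23.3
position: [0.6385, -0.261, 0.0423]
ee_rot: [-0.01, 0.7, 0.714, -0.003]
contact_force: [-1.1, -0.1, 0.3]
width: 0.0853
gripper_force: 0.0
```

```bash
python3 -c "
from h import *
go((.6428,-.2643,-.018,91))"
```

```text
at [ 0.6385 -0.261   0.0423] 91.1
shift [-0.34  0.43  6.03] len 6.1 roll 0.1
```

Emit:
send_rows --steps '[1, 0, 0, 0, 0, 1, 0, 0, 3, 0, 1, 0, 0, 0, 0, 1, 0, 0, 0, 0]'

```text
clock: 23.7
position: [0.6472, -0.2649, 0.025]
ee_rot: [0.002, 0.7, 0.714, 0.0]
contact_force: [0.5, -0.4, -0.0]
width: 0.0852
gripper_force: 0.0
```

```bash
python3 -c "
from h import *
go((.6428,-.2643,-.018,91))"
```

```text
at [ 0.6472 -0.2649  0.025 ] 91.1
shift [ 0.07 -0.44  4.3 ] len 4.3 roll 0.1
```

Emit:
send_rows --steps '[1, 0, -0.2, 2, 0, 1, 0, 0, 1.6, 0, 1, 0, 0, 0.5, 0, -1, 0, 0, 0, 0, -1, 0, 0, 0, 0, -1, 0, 0, 0, 0, -1, 0, 0, 0, 0, -1, 0, 0, 0, 0]' --newtons 25

```text
clock: 24.5
position: [0.644, -0.2647, -0.0165]
ee_rot: [0.001, 0.7, 0.714, -0.0]
contact_force: [-4.4, 0.9, 6.0]
width: 0.0577
gripper_force: 27.9
```

Emit:
send_rows --steps '[1, 0, 0, 0, 0, 1, 0, 0, 0, 0, 1, 0, 0, 0, 8.2, 1, 0, 0, 0, 8.2, 1, 0, 0, 0, 8.2, 1, 0, 0, 0, 8.2, 1, 0, 0, 0, 8.2, 1, 0, 0, 0, 8.2, 1, 0, 0, 0, 8.2, 1, 0, 0, 0, 8.2, 1, 0, 0, 0, 8.2, 1, 0, 0, 0, 8.2]'

```text
clock: 25.7
position: [0.6446, -0.2642, -0.0185]
ee_rot: [0.0, 0.997, 0.077, 0.0]
contact_force: [0.3, 0.2, -1.1]
width: 0.0855
gripper_force: 0.0
```

Emit:
send_rows --steps '[1, 0, 0, 0, 8.1, 1, 0, 0, 0, 0, -1, 0, 0, 0, 0, -1, 0, 0, 0, 0, -1, 0, 0, 0, 0, -1, 0, 0, 0, 0, -1, 0, 0, 0, 0]' --newtons 50

```text
clock: 26.4
position: [0.6444, -0.2642, -0.0181]
ee_rot: [0.0, 1.0, 0.009, 0.0]
contact_force: [0.4, 1.1, 1.9]
width: 0.0571
gripper_force: 54.6
```

```bash
python3 -c "
from h import *
s=get_state();print(s['contact_force'],s['width'])
T=tcp()
go((T[0,3],T[1,3],.08,1),(.6283,-.0240,.08,1),(.6283,-.0240,-.0165+.065,1))"
```

```text
[0.39178409 1.13219465 1.93434224] 0.05709957918347121
at [ 0.6444 -0.2642 -0.0181] 1.0
shift [ 0.    0.   -9.81] len 9.8 roll 0.0
shift [ -1.19 -24.05  -0.  ] len 24.1 roll 0
shift [0.   0.   3.15] len 3.2 roll 0
```

Emit:
send_rows --steps '[-1, 0, 0, -2, 0, -1, 0, 0, -5, 0, -1, 0, 0, -4.8, 0, -1, -0.2, -4, 0, 0, -1, -0.2, -4, 0, 0, -1, -0.2, -4, 0, 0, -1, -0.2, -4, 0, 0, -1, -0.2, -4, 0, 0, -1, -0.2, -4, 0, 0, -1, 0, 0, 0, 0, -1, 0, 0, 3, 0, -1, 0, 0, 0, 0]'

```text
clock: 27.6
position: [0.6236, -0.0239, 0.0652]
ee_rot: [-0.0, 1.0, 0.009, -0.005]
contact_force: [-0.8, -0.8, -5.2]
width: 0.0566
gripper_force: 55.2
```

Emit:
send_rows --steps '[-1, 0, 0, 0, 0]'

```text
clock: 27.7
position: [0.6264, -0.0248, 0.0683]
ee_rot: [-0.0, 1.0, 0.009, -0.002]
contact_force: [0.5, 0.5, -3.6]
width: 0.0569
gripper_force: 55.2
```

```bash
python3 -c "
from h import *
go((.6283,-.0240,-.0181+.065,1))"
```

```text
at [ 0.6264 -0.0248  0.0683] 1.0
shift [ 0.19 -0.08  2.14] len 2.1 roll 0.0
```

Emit:
send_rows --steps '[-1, 0, 0, 1.2, 0, -1, 0, 0, 0.5, 0, -1, 0, 0, 0, 0, -1, 0, 0, 0, 0]'

```text
clock: 28.1
position: [0.6278, -0.0247, 0.0525]
ee_rot: [0.0, 1.0, 0.009, 0.0]
contact_force: [0.6, -0.1, -4.9]
width: 0.0571
gripper_force: 55.2
```

```bash
python3 -c "
from h import *
go((.6283,-.0240,-.0181+.065,1))"
```

```text
at [ 0.6278 -0.0247  0.0525] 1.0
shift [ 0.05 -0.07  0.56] len 0.6 roll -0.0
```

Emit:
send_rows --steps '[-1, 0.05, -0.1, 0.4, 0, -1, 0, 0, 0.2, 0, -1, 0, 0, 0, 0]'

```text
clock: 28.4
position: [0.6285, -0.0234, 0.0468]
ee_rot: [0.0, 1.0, 0.009, 0.0]
contact_force: [0.3, -0.3, -2.7]
width: 0.0568
gripper_force: 55.8
```

Emit:
send_rows --steps '[-1, 0, 0, 0.1, 0, -1, 0, 0, 0, 0]'

```text
clock: 28.6
position: [0.6286, -0.0234, 0.0468]
ee_rot: [0.0, 1.0, 0.009, 0.001]
contact_force: [-1.8, 0.9, 4.8]
width: 0.0563
gripper_force: 56.3
```

Emit:
send_rows --steps '[0.7, 0, 0, 0, 0, 1, 0, 0, 0, 0, 1, 0, 0, 0, 0, 1, 0, 0, 0, 0, 1, 0, 0, -3, 0, 1, 0, 0, -5, 0, 1, 0, 0, -5, -7.3, 1, 0, 0, -3, -7.3, 1, 0, 0, 0, -7.3, 1, 0, 0, 0, -7.3, 1, 0, 0, 0, -7.3, 1, 0, 0, 0, -7.3]'

```text
clock: 29.8
position: [0.6282, -0.0235, 0.2055]
ee_rot: [0.0, 0.923, 0.384, 0.0]
contact_force: [0.3, 0.6, -0.4]
width: 0.0858
gripper_force: 0.0
```

Emit:
send_rows --steps '[1, 0, 0, 0, -7.3, 1, 0, 0, 0, -7.2, 1, 0, 0, 0, 0]'

```text
clock: 30.1
position: [0.6282, -0.0235, 0.2053]
ee_rot: [-0.0, 0.869, 0.495, -0.0]
contact_force: [0.7, -0.8, -0.4]
width: 0.0852
gripper_force: 0.0
```

```bash
python3 -c "
from h import *
go((.6572,.272,.1,59.3),(.6572,.272,0,59.3))"
```

```text
at [ 0.6282 -0.0235  0.2053] 59.3
shift [ 26.89 -12.59  10.53] len 31.5 roll 0.0
shift [ 0.  0. 10.] len 10.0 roll 0.0
```

Emit:
send_rows --steps '[1, 3.8, -1.8, 0, 0, 1, 3.8, -1.8, 0, 0, 1, 3.8, -1.8, 0, 0, 1, 3.8, -1.8, 0, 0, 1, 3.8, -1.8, 0, 0, 1, 3.9, -1.8, 0, 0, 1, 4, -1.8, 0, 0, 1, 0, 0, 5, 0, 1, 0, 0, 5, 0, 1, 0, 0, 3, 0, 1, 0, 0, 0, 0, 1, 0, 0, 0, 0]'

```text
clock: 31.3
position: [0.6576, 0.2722, 0.0757]
ee_rot: [0.0, 0.869, 0.494, -0.0]
contact_force: [0.1, 0.4, 0.9]
width: 0.0852
gripper_force: 0.0
```

Emit:
send_rows --steps '[1, 0, 0, 0, 0, 1, 0, 0, 0, 0]'

```text
clock: 31.5
position: [0.659, 0.2725, 0.0784]
ee_rot: [0.001, 0.869, 0.494, 0.002]
contact_force: [-0.0, -0.5, -0.6]
width: 0.0853
gripper_force: 0.0
```

```bash
python3 -c "
from h import *
go((.6572,.272,.005,59.3))"
```

```text
at [0.659  0.2725 0.0784] 59.3
shift [-0.14 -0.13  7.34] len 7.3 roll -0.0
```

Emit:
send_rows --steps '[1, -0.1, -0.1, 3, 0, 1, 0, 0, 2.5, 0, 1, 0, 0, 1.5, 0, 1, 0, 0, 0, 0, -1, 0, 0, 0, 0, -1, 0, 0, 0, 0, -1, 0, 0, 0, 0, -1, 0, 0, 0, 0, -1, 0, 0, 0, 0, -1, 0, 0, 0, 0]' --newtons 25

```text
clock: 32.5
position: [0.6566, 0.2722, 0.007]
ee_rot: [0.0, 0.869, 0.495, 0.001]
contact_force: [-1.5, -0.6, 4.8]
width: 0.0376
gripper_force: 31.3
```

Emit:
send_rows --steps '[1, 0, 0, 0, 0, 1, 0, 0, 0, 0, 1, 0, 0, 0, 0, 1, 0, 0, 0, -8.2, 1, 0, 0, 0, -8.2, 1, 0, 0, 0, -8.2, 1, 0, 0, 0, -8.2, 1, 0, 0, 0, -8.2, 1, 0, 0, 0, -8.2, 1, 0, 0, 0, -8.2, 1, 0, 0, 0, -8.2, 1, 0, 0, 0, -8.2]'

```text
clock: 33.7
position: [0.6555, 0.2717, 0.005]
ee_rot: [-0.0, 0.395, 0.919, -0.0]
contact_force: [0.7, 0.1, 0.2]
width: 0.0857
gripper_force: 0.0
```

Emit:
send_rows --steps '[1, 0, 0, 0, -8.2, 1, 0, 0, 0, -8, 1, 0, 0, 0, 0, -1, 0, 0, 0, 0, -1, 0, 0, 0, 0, -1, 0, 0, 0, 0, -1, 0, 0, 0, 0, -1, 0, 0, 0, 0, -1, 0, 0, 0, 0]' --newtons 40

```text
clock: 34.6
position: [0.6559, 0.2719, 0.0056]
ee_rot: [0.0, 0.265, 0.964, 0.0]
contact_force: [0.5, 0.9, -0.3]
width: 0.0375
gripper_force: 41.9
```

```bash
python3 -c "
from h import *
T=tcp();print(T.round(3))
go((T[0,3],T[1,3],.16,181),(.6284,-.0237,.16,181),(.6284,-.0237,T[2,3]+.111,181))"
```

```text
[[-0.86   0.511  0.     0.656]
 [ 0.511  0.86   0.     0.272]
 [-0.     0.    -1.     0.006]
 [ 0.     0.     0.     1.   ]]
at [0.6559 0.2719 0.0056] 149.3
shift [  0.     0.   -15.44] len 15.4 roll -31.7
shift [  3.26 -29.51  -0.  ] len 29.7 roll 0
shift [-0.    0.    4.34] len 4.3 roll 0
```

Emit:
send_rows --steps '[-1, 0, 0, -2, 0, -1, 0, 0, -4.5, 0, -1, 0, 0, -4.5, 0, -1, 0, 0, -4.5, 0, -1, 0, 0, 0, -8, -1, 0, 0, 0, -8, -1, 0, 0, 0, -8, -1, 0, 0, 0, -7.7, -1, 0, 0, 0, 0]'

```text
clock: 35.5
position: [0.6553, 0.2716, 0.1599]
ee_rot: [-0.001, -0.009, 1.0, -0.0]
contact_force: [0.3, -0.2, -2.0]
width: 0.0374
gripper_force: 41.6
```

Emit:
send_rows --steps '[-1, 0.4, -3.7, 0, 0, -1, 0.4, -3.7, 0, 0, -1, 0.4, -3.7, 0, 0, -1, 0.4, -3.7, 0, 0, -1, 0.4, -3.7, 0, 0, -1, 0.4, -3.7, 0, 0, -1, 0.4, -3.7, 0, 0, -1, 0.4, -3.6, 0, 0, -1, 0, 0, 0, 0, -1, 0, 0, 0, 0, -1, 0, 0, 0, 0, -1, 0, 0, 0, 0]'

```text
clock: 36.7
position: [0.629, -0.0224, 0.1604]
ee_rot: [-0.0, -0.009, 1.0, 0.0]
contact_force: [0.8, 0.3, -1.6]
width: 0.0375
gripper_force: 41.8
```

```bash
python3 -c "
from h import *
go((.6284,-.0237,.0056+.111,181))"
```

```text
at [ 0.629  -0.0224  0.1604] -178.9
shift [ 0.06 -0.13  4.38] len 4.4 roll -359.9
```

Emit:
send_rows --steps '[-1, 0.05, -0.1, 1.5, 0, -1, 0, 0, 1.5, 0, -1, 0, 0, 0.7, 0, -1, 0, 0, 0, 0, -1, 0, 0, 0, 0]'

```text
clock: 37.2
position: [0.6289, -0.0242, 0.1238]
ee_rot: [0.0, -0.009, 1.0, -0.0]
contact_force: [0.2, 0.1, -0.4]
width: 0.0373
gripper_force: 41.7
```

```bash
python3 -c "
from h import *
go((.6284,-.0237,.0056+.111,181))"
```

```text
at [ 0.6289 -0.0242  0.1238] -178.9
shift [0.05 0.05 0.72] len 0.7 roll -359.9
```

Emit:
send_rows --steps '[-1, 0, 0.05, 0.4, 0, -1, 0, 0, 0.2, 0, -1, 0, 0, 0.1, 0, -1, 0, 0, 0, 0]'

```text
clock: 37.6
position: [0.6286, -0.0243, 0.1166]
ee_rot: [0.0, -0.009, 1.0, -0.0]
contact_force: [-0.2, -0.3, -1.9]
width: 0.0375
gripper_force: 41.6
```

Emit:
send_rows --steps '[-1, 0, 0, 0.1, 0, -1, 0, 0, 0, 0]'

```text
clock: 37.8
position: [0.6287, -0.0243, 0.1165]
ee_rot: [0.0, -0.009, 1.0, -0.0]
contact_force: [-1.4, 0.3, 4.5]
width: 0.0374
gripper_force: 42.2
```

Emit:
send_rows --steps '[0.7, 0, 0, 0, 0, 1, 0, 0, 0, 0, 1, 0, 0, 0, 0, 1, 0, 0, 0, 0, 1, 0, 0, 0, 0, 1, 0, 0, -3, 0, 1, 0, 0, -5, 0, 1, 0, 0, -5, 0, 1, 2, -3.5, 0, 0, 1, 2, -3.5, 0, 0, 1, 2, -3.5, 0, 0, 1, 2, -3.5, 0, 0]'

```text
clock: 39.0
position: [0.5502, -0.1666, 0.2457]
ee_rot: [0.0, -0.009, 1.0, -0.0]
contact_force: [0.1, 0.4, 0.1]
width: 0.0856
gripper_force: 0.0
```

Emit:
send_rows --steps '[1, 2, -3.5, 0, 0, 1, 2, -3.5, 0, 0, 1, 2, -3.5, 0, 0, 1, 2, -3.5, 0, 0, 1, 2, -3.5, 0, 0, 1, 2, -3.5, 0, 0, 1, 2, -3.5, 0, 0, 1, 0, 0, 0, 0, 1, 0, 0, 0, 0]'

```text
clock: 39.9
position: [0.4149, -0.4135, 0.2452]
ee_rot: [0.0, -0.008, 1.0, 0.0]
contact_force: [-0.0, -0.5, -0.9]
width: 0.0854
gripper_force: 0.0
```

```bash
python3 -c "
from h import *
e,E=shot('top'); s,S=shot('scene')
a=cv2.resize(e['color'][150:310,170:390],(800,582),interpolation=cv2.INTER_CUBIC)[:,:480]
b=cv2.resize(s['color'][90:270,270:370],(320,582),interpolation=cv2.INTER_CUBIC)
cv2.imwrite('pics/fin.png',np.hstack([a,b])[...,::-1])
for P in([.628,-.0225,.003],[.6283,-.024,.065],[.6285,-.0234,.111],[.6287,-.0243,.181]):
  u=project(e,E,P)[0];v=project(s,S,P)[0]
  print(((u-[170,150])*3.637).round(),((v-[270,90])*3.2+[480,0]).round())
"
```

```text
[539. 151.] [678. 418.]
[541. 136.] [677. 373.]
[541. 124.] [678. 337.]
[542. 103.] [678. 277.]
```

View pics/fin.png

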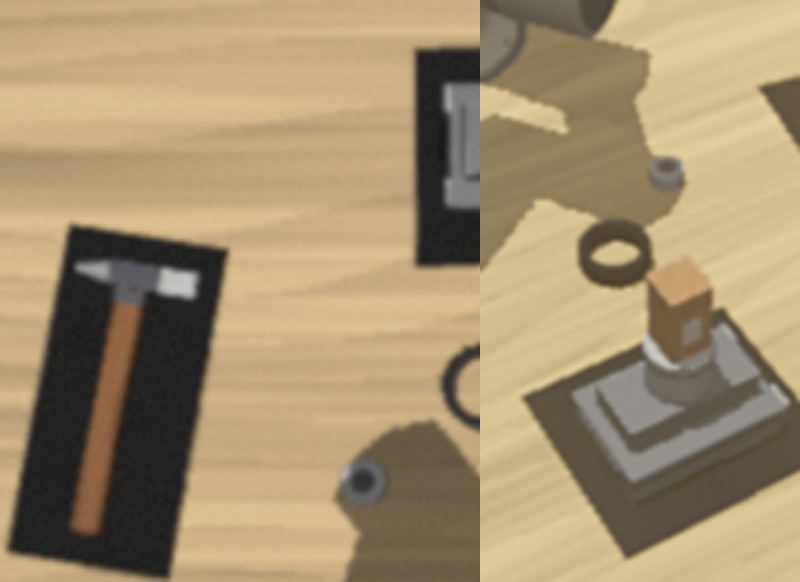

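The hammer lies along the strip's middle, from its head at (137,279) to its handle end at (86,533) near the robot. The pile stands straight, with the carton top at (681,280) against a predicted (678,277). Handing in.

```bash
python3 -c "
from rig import *
print(sign_off())"
```

```text
the job is handed in; nothing more can be done
None
```

The job is handed in at about 40 s: the hammer lies along the middle of the strip with its handle towards the robot, and the case, tin and carton stand stacked and centred in the middle of the bay.

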